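# Set out the washed paddles to air-dry, balanced on the drying rail

## Robot

A 6-joint arm with a two-finger parallel gripper is mounted at the origin on the work surface. World frame = base frame: x ahead of the robot, y to its left, z up, the work surface at z = 0. Lengths are in mm, angles in rad, forces in N, time in s.
With the tool pointing down it reaches from about 275 to 825 mm from the base axis. Payload 4.9 kg.
Tool frame: the origin (TCP) lies at the very end of the fingers, on their centre line; the grasp point (between the pads) lies 19 mm behind it; z points along the fingers, y is the direction in which the jaws open and shut (so a half turn about z gives the same grasp; the last joint's range is limited). The gripper opens to 85 mm and grips with 20 to 120 N. Pads are 22 mm wide; open, the fingers measure 114 mm over their backs; the gripper's body (76 mm by 85 mm) begins 54 mm behind the grasp point. The pads swing forward as they close: fully open they stand 13 mm farther back than shut.
Start: joints at [-1.296, 0.326, -0.193, 1.052, 0, 1.437], TCP at [218.643, -504.692, 231.281] pointing down, gripper open.
Joint ranges: [-2.65, 2.65], [-0.97, 1.79], [-1.3, 1.35], [-1.93, 2.1], [-1.47, 1.37], [-3.14, 3.14]. Speed limits (rad/s): [2.57, 2.57, 3.14, 3.14, 3.14, 3.14].

## Interface

Orientations are given as [roll, pitch, yaw] about the fixed x, y, z axes, in that order (R = Rz(yaw) Ry(pitch) Rx(roll)).
In Python, from bench import bot, solve_ik, imaging gives the robot as it stands. Calls block until the motion is done:
- bot.move_ptp(position, orientation): joint-space move of the TCP to a pose.
- bot.movel(position, rot=None, max_speed=150, threshold=None): straight line of the TCP; rot=None keeps the orientation; max_speed is the mean speed in mm/s. With threshold (N) it stops when the force on the tool has changed by that much, and returns True; else False.
- bot.move_j(angles): joint-space move.
- bot.grip(opening, effort=None): opening from 0.0 (shut) to 1.0 (fully open); effort is the grip in N (None keeps the last); returns when the fingers have stopped.
- bot.dwell(seconds).
- solve_ik(position, orientation): joint angles nearest the present ones, or None.
- bot.get_state(): the state.
- imaging.capture(name): name is "scene" or "top"; returns the picture (420x560x3 uint8, blue, green, red); there is no depth.
- imaging.camera_model(name): a dict with "K" (3x3 intrinsics, pixels), "k1" (the pictures are not rectified: a ray, as slopes to the right and down, at radius r is drawn at 1 + k1 r^2 times it, then the intrinsics apply), "position" and "rotation" of the camera in the world. Camera axes: x right, y up, looking along -z (the intrinsics and any distortion apply to the point x, -y, -z); pixel columns grow to the right and rows downward; lengths in mm; the calibration is good to about 2 mm. A picture is of the moment at which its call begins. camera_model takes no time and is no camera call.
A pose or a line that the arm cannot do raises bot.IKError and nothing moves.
- bot.sign_off(): hands the job in, once; it reports no verdict.
The state is a dict: "t": time; "qpos": joint angles; "joint_velocities": joint speeds; "effort": joint torques, N m; "tcp_pos": TCP position; "orientation": TCP orientation; "contact_force": force on the tool from outside, world axes, zero at the start; "wrist_torque": the same for the moment, N m; "opening": opening from 0.0 (shut) to 1.0 (fully open).
Only numpy, scipy, OpenCV 4.12 (cv2) and the standard library are available. Lean on these libraries where they do the work, as an engineer would, in place of code of your own. Each camera call takes 0.05 s, during which the arm holds its last target. There are 200 camera calls.

## Task

The washed cooking paddles are in the blue basket at the back of the counter, out of reach: take the shelf hook from its rest, draw the basket forward with it (not by hand) until its middle is about 60 cm ahead of the arm, and put the hook back on its rest as it was. Lay every paddle squarely across the drying rail at its balance point, so that each lies level on the rail alone, touching neither the drip tray nor another paddle. Then push the empty basket back to about 71 cm ahead, out of the way, and leave the bottle, the jar and the eggs where they stand.

Things in the scene. Friction and masses are not known exactly. Their poses are not given: they have to be found in the camera images.
- basket_mid (a point): Middle of the blue perforated plastic basket, open on top, 220 mm along its x, 340 mm along its y, 45 mm high, walls 5 mm, floor 4 mm thick; the point is on the centre line, 22 mm above its underside. About 0.45 kg without the paddles. Loose: it slides on the counter. The paddles lie side by side in it, flat on its floor, along its y.
- near_wall (a point): Inner top edge of the basket's near wall (the wall on its -x side, towards the arm), half-way along it, 45 mm above the basket's underside. Inside this wall the basket floor is free for about 30 mm, so the hook's prong can go down there.
- hook_grip (a point): Shelf hook, the place to grip it: on the axis of its wooden handle (16 mm wide, 18 mm high; the handle reaches from 90 mm behind this point to 25 mm ahead of it along the hook's x). From there a steel rod, 8 mm thick, runs ahead along x to 115 mm from this point, where the prong, 8 mm thick, turns down along -z. Weighs about 90 g.
- hook_tip (a point): Lower end of the hook's prong: 115 mm ahead of hook_grip along x and 50 mm below it along z.
- rest_seat (a point): Where hook_grip is when the hook lies in its fixed rest, 85 mm above the counter. Two steel forks, 70 mm behind and 60 mm ahead of here along the rest's x, open upwards, gap 30 mm between cheeks whose tops are 15 mm (rear) and 20 mm (front) above this point. The hook lies in both, its x along the rest's x, prong hanging at the front.
- rest: The fixed rest of the hook, grey foot 190 x 60 mm with two steel forks; origin on the counter, x along the lying hook towards its prong, z up.
- rail: The fixed drying rail in its white drip tray (tray 180 mm along x, 380 mm along y, floor 4 mm, lip 12 mm high); origin on the counter under the middle of the rail, y along the rail, x square across it, z up.
- rail_top (a point): Middle of the rail's flat top, 55 mm above the counter. The rail is 344 mm long along y and 12 mm wide along x; a paddle laid across it stays level only if its balance point is over these 12 mm.
- bamboo_mid (a point): Bamboo paddle, all pale wood, 300 mm long: handle 24 mm wide, 18 mm high, from the handle end to 55 mm past this point; then the blade, 50 mm wide, 8 mm thick. Point: mid-length, 9 mm above the underside. x points to the blade end, z up from its flat underside. May be absent. Balance point unmarked, different each time, within 60 mm of mid-length either way.
- turner_mid (a point): Turner with dark wooden handle and steel blade, 300 mm long: handle 22 mm wide, 20 mm high, from the handle end to 60 mm past this point; then the blade, 50 mm wide, 4 mm thick. Point: mid-length, 10 mm above the underside. x points to the blade end, z up from its flat underside. May be absent. Balance point unmarked, different each time, within 60 mm of mid-length either way.
- nylon_mid (a point): Turner with metal handle and black nylon blade, 300 mm long: handle 22 mm wide, 18 mm high, from the handle end to 60 mm past this point; then the blade, 48 mm wide, 6 mm thick. Point: mid-length, 9 mm above the underside. x points to the blade end, z up from its flat underside. May be absent. Balance point unmarked, different each time, within 60 mm of mid-length either way.
- soy: Bystander: soy sauce bottle, 64 mm across, 215 mm high; origin under its centre. Leave alone.
- chilli: Bystander: chilli jar, 72 mm across, 95 mm high; origin under its centre. Leave alone.
- eggs: Bystander: yellow tray of eggs, 100 x 150 mm, 70 mm high; origin under its centre. Leave alone.
There are look-alikes about, which are no part of the job. What is shaped like the part that bears hook_grip but turquoise is not meant.

How it is judged (in metres and radians):
On the way, in this order (a step that is already met when the one before it is completed fails the run):
1. the hook is lifted off its rest (height (world z) of hook_grip above 0.12 m), for 0.2 s.
2. the basket is drawn forward with the hook, its middle to less than 0.64 m ahead of the arm (world x of basket_mid below 0.64 m and contact force between hook and basket above 0.2 N), for 0.1 s.
At the end, for the whole second after the job is handed in: Each paddle rests on the rail alone, level within 0.08 rad, square across within 0.44 rad, touching no basket or other paddle; hook in its rest (within 25 mm, 0.15 rad along, prong down within 0.25 rad); empty basket upright, its middle over 0.665 m ahead of the arm (angle between each of bamboo_mid, turner_mid, nylon_mid's own z axis and vertical below 0.08 rad and contact force between each of bamboo, turner, nylon and rail above 0.2 N and height (world z) of bamboo_mid between 0.054 and 0.074 m and angle between the x axis of each of bamboo_mid, turner_mid, nylon_mid and the x axis of rail, either way round below 0.44 rad and contact force between each of bamboo, turner, nylon and basket below 0.03 N and linear speed of each of bamboo, turner, nylon below 0.03 m/s and height (world z) of turner_mid between 0.055 and 0.075 m and height (world z) of nylon_mid between 0.054 and 0.074 m and contact force between bamboo and turner below 0.03 N and contact force between each of bamboo, turner and nylon below 0.03 N and distance between hook_grip and rest_seat below 0.025 m and angle between the x axis of hook_grip and the x axis of rest, either way round below 0.15 rad and angle between hook_grip's own z axis and vertical below 0.25 rad and world x of basket_mid above 0.665 m and angle between basket_mid's own z axis and vertical below 0.1 rad).
It fails at once if the bottle, the jar or the eggs are moved more than 40 mm or tipped (distance of any of soy, chilli, eggs from where it was at the start of the episode above 0.04 m or angle between any of soy, chilli, eggs's own z axis and vertical above 0.4 rad).
It fails at once if the arm or hand touches the basket while it stands at the back with paddles in it (world x of basket_mid above 0.69 m and contact force between any of the fingers, the arm and basket above 1 N and contact force between any of bamboo, turner, nylon and basket above 0.2 N).
Of bamboo, turner, nylon only 2 to 3 are there at a start; the rules pass over those that are not, and their reading is None.
At some moment in a run one of basket, bamboo, turner, nylon may be knocked a few centimetres aside while the robot is not near it.
It also fails if it takes over 210 s, if anything falls off the work surface, if the arm or the gripper's body presses on something with over 40 N, if the wrist force passes 120 N, or if a joint passes its speed limit or range.

## Working session

There is one attempt and no reset: what is moved stays moved. The work goes in short steps, each a Python script; the robot and the scene stay as the last script left them, time stands still between calls to the robot, and variables do not carry over. Pictures are saved under pics/ and viewed, about 12 in all and at most 16, crops included, and the job is handed in when it is done.

```bash
mkdir -p pics; ls
cat > h.py <<'E'
import numpy as np, cv2
from bench import bot, solve_ik, imaging
def save(cam,name):
    im=imaging.capture(cam); cv2.imwrite('pics/'+name+'.png',im); return im
def ray(cam,u,v):
    m=imaging.camera_model(cam); K=np.array(m['K'])
    d=np.array([(u-K[0,2])/K[0,0],(v-K[1,2])/K[1,1]]); s=d.copy()
    for _ in range(20): s=d/(1+m['k1']*(s@s))
    return np.array(m['position'],float), np.array(m['rotation'])@np.array([s[0],-s[1],-1])
def onz(cam,u,v,z):
    p,d=ray(cam,u,v); return p+d*(z-p[2])/d[2]
def proj(cam,P):
    m=imaging.camera_model(cam); K=np.array(m['K'])
    c=np.array(m['rotation']).T@(np.array(P,float)-np.array(m['position'])); s=np.array([c[0],-c[1]])/-c[2]
    s=s*(1+m['k1']*(s@s)); return np.array([K[0,0]*s[0]+K[0,2],K[1,1]*s[1]+K[1,2]])
E
python3 - <<'E'
from h import *
for c in('top','scene'): save(c,c+'0'); print(imaging.camera_model(c))
print(bot.get_state())
E
```

```text
pics
{'K': array([[473.09457238,   0.        , 276.42285586],
       [  0.        , 473.09457238, 205.54435904],
       [  0.        ,   0.        ,   1.        ]]), 'k1': -0.13355276204060534, 'position': array([ 341.51463764,   10.13418279, 1647.38178402]), 'rotation': array([ 0.10952671, -0.00352612, -1.5494792 ])}
{'K': array([[382.95952855,   0.        , 281.74928736],
       [  0.        , 382.95952855, 212.0190729 ],
       [  0.        ,   0.        ,   1.        ]]), 'k1': -0.07442138106181674, 'position': array([ 952.04617549, -552.72217219, 1011.09327156]), 'rotation': array([ 0.66197793, -0.00537152,  0.66687872])}
{'t': 0.1, 'qpos': array([-1.29622222e+00,  3.26842077e-01, -1.93493699e-01,  1.05199621e+00,
        2.95694412e-05,  1.43659540e+00]), 'joint_velocities': array([-4.36241050e-04, -1.34077811e-03,  2.16743100e-03, -6.79621587e-05,
       -4.73327471e-04, -2.27301034e-04]), 'effort': array([ 8.41287037e-04, -4.44238615e+01,  2.63038284e+01,  7.86122546e-03,
       -1.66614636e-04, -3.77909586e-06]), 'tcp_pos': array([ 218.49274549, -504.17015711,  230.5914867 ]), 'orientation': array([-3.14007476e+00, -2.34772760e-04,  4.08774832e-01]), 'contact_force': array([-0.05070537,  0.76263727, -0.43790851]), 'wrist_torque': array([-0.01909374,  0.01913784,  0.01961402]), 'opening': 1.0002542597526083}
```

```bash
python3 - <<'E'
s=open('h.py').read().replace("np.array(m['rotation'])","Rot.from_euler('xyz',m['rotation']).as_matrix()")
open('h.py','w').write("from scipy.spatial.transform import Rotation as Rot\n"+s)
E
python3 - <<'E'
from h import *
for c in('top','scene'): 
    print(c,proj(c,[0,0,0]),proj(c,[600,0,0]),proj(c,[218,-504,231]))
E
```

```text
top [275.56105228 357.02459484] [279.2146101  183.79936589] [444.15464882 301.15716481]
scene [171.93586232 162.15352582] [300.84856273 246.2989561 ] [ 57.73167684 248.36315484]
```

View pics/top0.png

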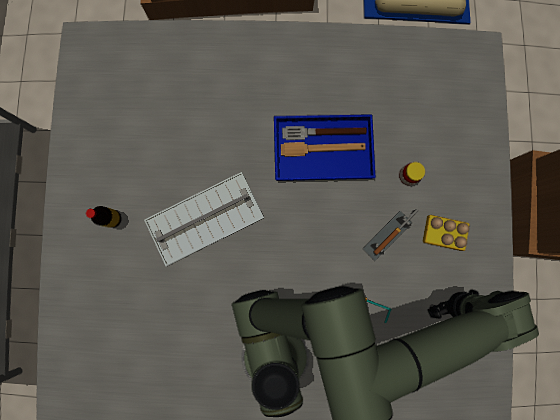

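View pics/scene0.png

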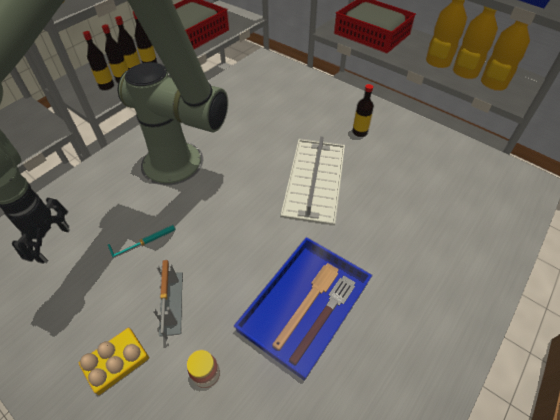

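```bash
cat > seg.py <<'E'
from h import *
def masks(im):
    hsv=cv2.cvtColor(im,cv2.COLOR_BGR2HSV); H,S,V=cv2.split(hsv)
    return dict(blue=(H>112)&(H<128)&(S>150)&(V>50), orange=(H>=4)&(H<16)&(S>110)&(V>70),
      tray=(V>175)&(S<45), bamboo=(H>8)&(H<22)&(S>60)&(V>150), dark=(S>70)&(V<120)&((H<12)|(H>168)), yellow=(H>22)&(H<32)&(S>150)&(V>120))
def blobs(m,amin=20):
    n,l,st,ce=cv2.connectedComponentsWithStats(m.astype(np.uint8),connectivity=8)
    return [(st[i][4],ce[i],l==i) for i in range(1,n) if st[i][4]>=amin]
def rect(m):
    c=np.argwhere(m)[:,::-1].astype(np.float32); return cv2.minAreaRect(c)
E
python3 - <<'E'
from seg import *
for c in('top','scene'):
    im=cv2.imread(f'pics/{c}0.png')
    for k,m in masks(im).items():
        for a,ce,b in sorted(blobs(m,25),key=lambda t:-t[0])[:5]:
            r=rect(b); print(c,k,a,ce.round(1),'rect',np.round(r[0],1),np.round(r[1],1),round(r[2],1))
im=cv2.imread('pics/top0.png'); a=cv2.resize(im[190:275,340:480],None,fx=5.6,fy=5.6,interpolation=cv2.INTER_CUBIC)
im=cv2.imread('pics/scene0.png'); b=cv2.resize(im[215:355,100:240],None,fx=2.8,fy=2.8,interpolation=cv2.INTER_CUBIC)
cv2.imwrite('pics/hook_top.png',a)
E
```

```text
top blue 4353 [325.2 151. ] rect [324.2 146.7] [ 63.6 100.2] 88.7
top orange 674 [534.3 206.6] rect [538.9 202.5] [ 19.1 104.9] 0.6
top orange 132 [386.  241.5] rect [386.  241.5] [ 3.5 30.4] 45.0
top orange 31 [145.7   1. ] rect [146.   1.] [10.  2.] 0.0
top bamboo 29 [324.2 148.7] rect [323.  148.5] [ 1. 22.] 90.0
top dark 181 [339.8 130.9] rect [340.  130.9] [ 5.2 48.2] 86.1
top dark 159 [100.8 215.4] rect [ 99.7 215. ] [17.4 17.7] 71.6
top dark 90 [407.3 175.5] rect [408.7 174.7] [20.2 12.4] 59.5
top yellow 402 [439.8 233. ] rect [447.1 232. ] [40.2 27.1] 11.3
top yellow 251 [415.6 170.6] rect [415.5 170.5] [17. 17.] 90.0
top yellow 29 [451.6 245.1] rect [451.7 244.2] [11.2  4.7] 7.1
scene blue 3732 [280.  297.9] rect [285.8 293.5] [ 49.7 117. ] 34.0
scene blue 2449 [320.9 323.5] rect [317.8 314. ] [ 52.7 121.2] 30.1
scene blue 120 [537.    2.2] rect [534.5   3.5] [ 7. 27.] 90.0
scene orange 274 [287.2  50.3] rect [287.7  50.5] [41.8  8.7] 22.6
scene orange 245 [543.  159.7] rect [537.5 158.5] [50.3 11.7] 24.8
scene orange 197 [307.7 300.6] rect [307.3 303.5] [ 8.8 62.2] 28.1
sce
[... 736 characters left out ...]
.7 347.5] rect [103.5 347.5] [ 9.9 11.3] 45.0
scene dark 2171 [372.4  27.5] rect [372.1  23.6] [77.8 47.4] 17.9
scene dark 1215 [206.1  23.6] rect [204.6  16.9] [50.  47.4] 66.4
scene dark 511 [116.7  40.1] rect [115.8  39.6] [42.7 28.4] 65.6
scene dark 381 [312.4 331.9] rect [311.1 333.9] [ 6.7 64.6] 33.7
scene dark 272 [92.9 51. ] rect [92.9 49.3] [41.1 14.2] 71.6
scene yellow 973 [118.6 356.4] rect [111.8 359.7] [34.8 64.6] 54.5
scene yellow 544 [199.5 363.3] rect [199.5 363.5] [24.  26.9] 45.0
scene yellow 36 [501.4  64.2] rect [501.3  64.1] [16.5  2.4] 21.0
scene yellow 34 [470.8  52.6] rect [471.2  52.7] [16.2  2.4] 21.0
scene yellow 31 [441.8  42.1] rect [441.4  41.7] [15.8  2.7] 19.7
```

View pics/hook_top.png

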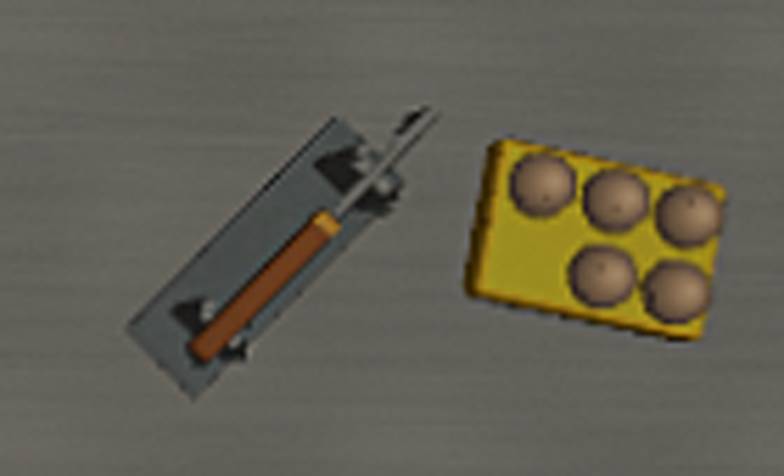

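Run:
```python
from seg import *
f=lambda n,u,v,z:print(n,onz('top',u,v,z).round(1))
f('hook rear top',200/5.6+340,355/5.6+190,94);f('hook ferrule end',338/5.6+340,214/5.6+190,94);f('rod end',437/5.6+340,110/5.6+190,89)
im=cv2.imread('pics/top0.png')
g=cv2.cvtColor(im,cv2.COLOR_BGR2GRAY)
m=np.zeros(g.shape,bool); m[160:275,130:275]=g[160:275,130:275]>150
m=cv2.morphologyEx(m.astype(np.uint8),cv2.MORPH_CLOSE,np.ones((5,5)))
b=max(blobs(m,100),key=lambda t:t[0])[2]; r=rect(b); print(r)
P=np.array([onz('top',*p,12) for p in cv2.boxPoints(r)]); print(P.round(1),P.mean(0),[np.linalg.norm(P[i]-P[i-1]) for i in range(4)])
bl=max(blobs(masks(im)['blue'],100),key=lambda t:t[0])[2]
h=cv2.convexHull(np.argwhere(bl)[:,::-1].astype(np.int32)); q=cv2.approxPolyDP(h,4,True)[:,0]; print(q)
print(np.array([onz('top',*p,45) for p in q]).round(0))
s=cv2.imread('pics/scene0.png')
mb=masks(s)
B=[b for a,c,b in blobs(mb['bamboo'],500)][0]; 
c=np.argwhere(B)[:,::-1]
print('bamboo ends', c[c[:,1].argmax()],c[c[:,1].argmin()], onz('scene',*c[c[:,1].argmax()],15),onz('scene',*c[c[:,1].argmin()],15))
o=cv2.vconcat([cv2.resize(im[105:190,260:390],None,fx=4.2,fy=4.2,interpolation=cv2.INTER_CUBIC)[:,:546],cv2.resize(im[165:272,140:270],None,fx=4.2,fy=4.2,interpolation=cv2.INTER_CUBIC)[:240,:546]])
cv2.imwrite('pics/crop2.png',o)
```

```text
hook rear top [ 361. -322.   94.]
hook ferrule end [ 445.6 -404.8   94. ]
rod end [ 509.4 -467.1   89. ]
((203.03102111816406, 218.44236755371094), (50.89598846435547, 109.36705017089844), 63.824710845947266)
[[461.3 475.1  12. ]
 [639.  135.5  12. ]
 [479.9  52.7  12. ]
 [304.8 388.6  12. ]] [471.24778965 262.97868229  12.        ] [np.float64(178.89295935358848), np.float64(383.2868995375507), np.float64(179.2702342257947), np.float64(378.7960563294846)]
[[375 176]
 [275 179]
 [274 116]
 [371 115]]
[[ 628. -330.   45.]
 [ 609.   15.   45.]
 [ 833.   23.   45.]
 [ 846. -318.   45.]]
bamboo ends [278 348] [327 264] [ 745.95946926 -298.04413298   15.        ] [704.02394693 -10.18736825  15.        ]
```

View pics/crop2.png

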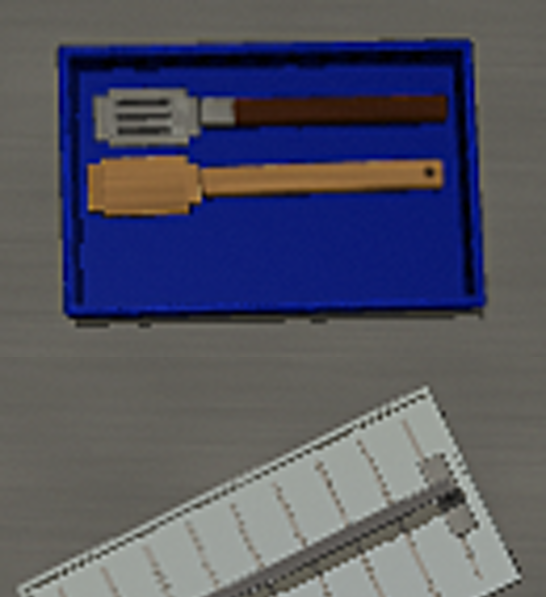

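```bash
cat >> h.py <<'E'
PI=np.pi
def down(yaw): return [PI,0,yaw]
def st(*k):
    s=bot.get_state(); print('t',round(s['t'],1),'tcp',s['tcp_pos'].round(1),'ori',s['orientation'].round(3),'F',s['contact_force'].round(2),'M',s['wrist_torque'].round(3),'op',round(s['opening'],3)); return s
def avg(n=10,dt=.05):
    F=[];M=[]
    for _ in range(n):
        bot.dwell(dt); s=bot.get_state(); F.append(s['contact_force']);M.append(s['wrist_torque'])
    F=np.array(F);M=np.array(M); return F.mean(0),M.mean(0),F.std(0),M.std(0)
E
python3 - <<'E'
from h import *
d=np.array([.7135,-.7005]); g=np.array([425,-384.5])
for s in(-90,25): print(proj('scene',[*(g+s*d),94]))   # compare handle in scene
for y in(-.775,PI-.775):
    print(y,solve_ik([*g,200],down(y)),solve_ik([525,-157,60],down(0)),solve_ik([525,-157,60],down(PI)))
bot.grip(0.6,60)
bot.move_ptp([*g,200],down(-.775)); st()
im=save('scene','s1')
cv2.imwrite('pics/s1c.png',cv2.resize(im[180:350,80:280],None,fx=3.5,fy=3.5,interpolation=cv2.INTER_CUBIC))
E
```

```text
[164.60855342 258.96768705]
[162.28626675 296.63157848]
-0.775 [-0.86418471  0.39055604 -0.18049966  0.99974062  0.          3.05240794] [-0.42530325  0.49684313 -0.41834845  0.65560474  0.          2.7162894 ] [-0.42530325  0.49684313 -0.41834845  0.65560474  0.         -0.42530325]
2.366592653589793 [-0.86418471  0.39055604 -0.18049966  0.99974062  0.         -0.08918471] [-0.42530325  0.49684313 -0.41834845  0.65560474  0.          2.7162894 ] [-0.42530325  0.49684313 -0.41834845  0.65560474  0.         -0.42530325]
t 2.0 tcp [ 424.8 -384.8  200.1] ori [ 3.141 -0.    -0.775] F [ 0.89 -0.49 -0.29] M [ 0.024  0.053 -0.044] op 0.602
```

View pics/s1c.png

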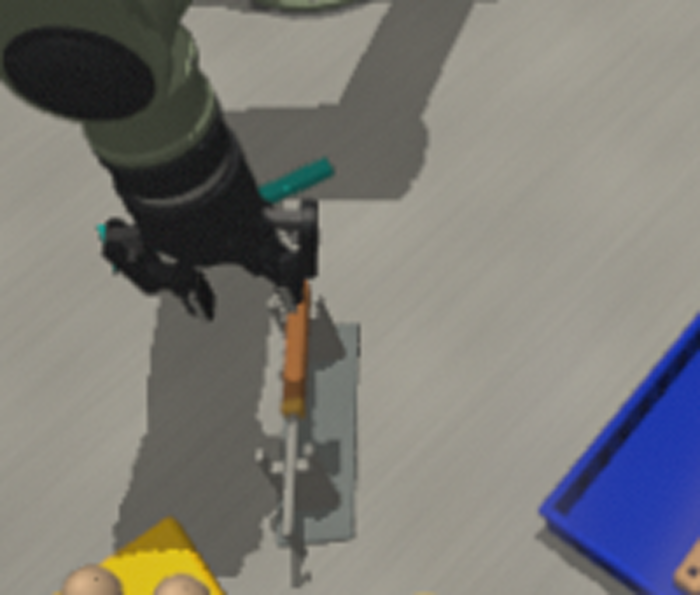

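Run:
```python
from h import *
g=[425,-384.5]; y=PI-.775
bot.move_ptp([*g,200],down(y)); 
print(bot.movel([*g,66],max_speed=120,threshold=15)); st()
bot.grip(0,60); st()
bot.movel([*g,160],max_speed=80); bot.dwell(.3); st()
save('scene','s2'); im=save('top','t2')
bot.move_ptp([400,-200,160],down(PI)); st()
a=save('scene','s3')
m=bot.get_state()
save('top','t3')
cv2.imwrite('pics/s3c.png',cv2.hconcat([cv2.resize(a,None,fx=1.4,fy=1.4)]))
```

```text
False
t 5.9 tcp [ 425.4 -385.    66.8] ori [-3.141e+00  1.000e-03  2.367e+00] F [ 0.55 -0.59 -0.24] M [ 0.052  0.058 -0.02 ] op 0.602
t 6.3 tcp [ 425.3 -384.9   66.7] ori [-3.141e+00  1.000e-03  2.367e+00] F [-0.3   0.64  4.48] M [0.066 0.107 0.037] op 0.182
t 8.0 tcp [ 424.9 -384.4  159.7] ori [ 3.142 -0.     2.367] F [-0.53  0.04 -1.17] M [-0.038 -0.021  0.032] op 0.174
t 8.8 tcp [ 401.  -201.1  160.6] ori [-3.14e+00  2.00e-03  3.14e+00] F [-0.55 -0.47 -0.2 ] M [ 0.003 -0.034  0.007] op 0.175
```

View pics/s3c.png

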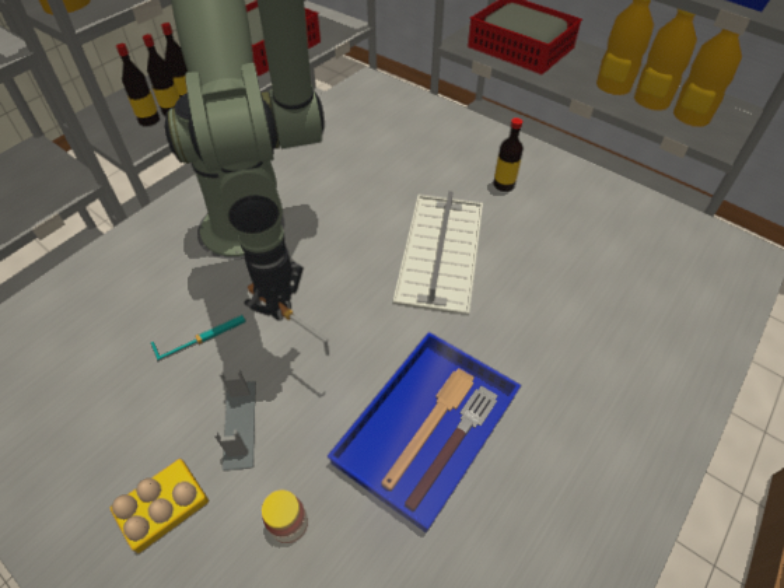

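Run:
```python
from seg import *
print(proj('scene',[516,-201,130]))
def bask(im):
    bl=max(blobs(masks(im)['blue'],100),key=lambda t:t[0])[2]
    h=cv2.convexHull(np.argwhere(bl)[:,::-1].astype(np.int32)); q=cv2.approxPolyDP(h,4,True)[:,0]; print(q.tolist())
    return np.array([onz('top',*p,45) for p in q]).round(0)[:,:2].tolist()
print(bask(cv2.imread('pics/t3.png')))
bot.movel([525,-157,120],max_speed=150); a=save('scene','s4'); st()
cv2.imwrite('pics/s4c.png',cv2.resize(a[190:360,200:400],None,fx=3.5,fy=3.5,interpolation=cv2.INTER_CUBIC))
```

```text
[233.59091001 252.9908527 ]
[[375, 176], [275, 179], [274, 116], [371, 115]]
[[628.0, -330.0], [609.0, 15.0], [833.0, 23.0], [846.0, -318.0]]
t 10.1 tcp [ 524.3 -157.3  120.2] ori [-3.142 -0.     3.141] F [ 0.53 -0.67 -1.14] M [ 0.017  0.078 -0.013] op 0.176
```

View pics/s4c.png

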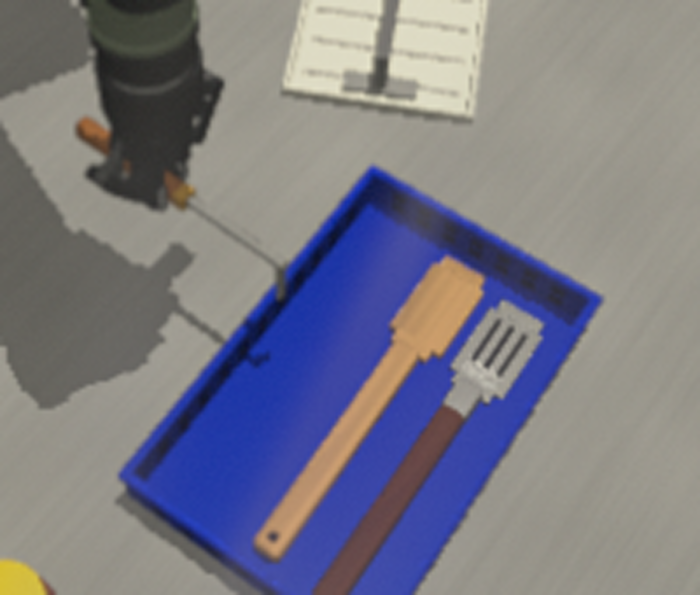

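```bash
cat >> seg.py <<'E'
def bask(im):
    bl=max(blobs(masks(im)['blue'],100),key=lambda t:t[0])[2]
    h=cv2.convexHull(np.argwhere(bl)[:,::-1].astype(np.int32)); q=cv2.approxPolyDP(h,4,True)[:,0]
    P=np.array([onz('top',*p,45) for p in q])[:,:2]; print('basket',P.round(0).tolist(),'mean',P.mean(0).round(1))
E
python3 - <<'E'
from seg import *
bot.movel([533,-157,120]); print(bot.movel([533,-157,42],max_speed=60,threshold=4)); st()
z=bot.get_state()['tcp_pos'][2]
bot.movel([480,-157,z],max_speed=50); st()
bask(save('top','t5'))
E
```

```text
False
t 11.8 tcp [ 533.4 -157.1   42.4] ori [-3.141e+00  1.000e-03 -3.142e+00] F [0.08 1.48 0.11] M [ 0.017  0.033 -0.026] op 0.177
t 13.0 tcp [ 479.8 -157.    42.4] ori [-3.141e+00 -1.000e-03  3.142e+00] F [ 0.58  0.18 -1.23] M [-0.023 -0.25   0.024] op 0.174
basket [[596.0, -330.0], [578.0, 14.0], [800.0, 23.0], [817.0, -318.0]] mean [ 697.8 -152.6]
```

Run:
```python
from seg import *
bot.movel([384,-157,42.4],max_speed=50); st(); bot.dwell(.3)
bask(save('top','t6'))
bot.movel([394,-157,42.4],max_speed=50)
bot.movel([394,-157,140],max_speed=80); st()
bask(save('top','t7')); save('scene','s7')
bot.move_ptp([425,-384.5,170],down(PI-.775)); st()
im=save('scene','s8')
cv2.imwrite('pics/s8c.png',cv2.resize(im[150:400,80:350],None,fx=2.2,fy=2.2,interpolation=cv2.INTER_CUBIC))
```

```text
t 15.1 tcp [ 384.1 -157.    42.4] ori [-3.141 -0.    -3.141] F [ 2.59 -0.17 -1.73] M [-0.019 -0.643  0.029] op 0.175
basket [[499.0, -330.0], [482.0, 12.0], [707.0, 21.0], [719.0, -320.0]] mean [ 602.  -154.3]
t 17.1 tcp [ 393.6 -156.8  139.5] ori [ 3.141e+00 -1.000e-03  3.142e+00] F [-0.22  0.3  -1.67] M [-0.031  0.051 -0.015] op 0.178
basket [[499.0, -330.0], [482.0, 12.0], [707.0, 21.0], [719.0, -320.0]] mean [ 602.  -154.3]
t 18.2 tcp [ 424.5 -383.   169.3] ori [ 3.141e+00 -2.000e-03  2.368e+00] F [-0.09 -0.07 -0.79] M [ 0.037  0.011 -0.031] op 0.18
```

View pics/s8c.png

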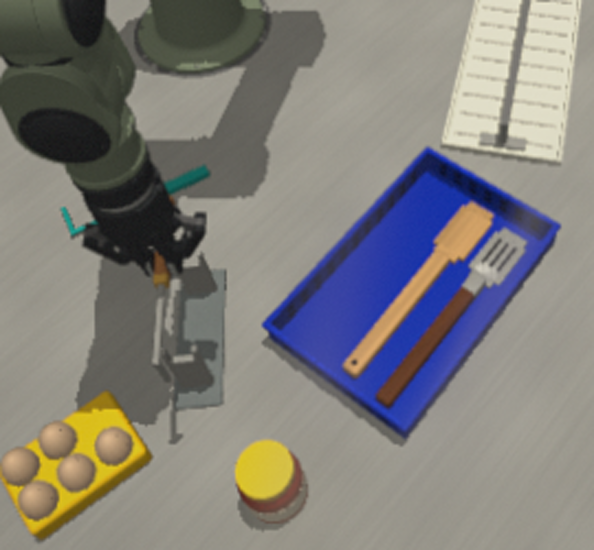

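Run:
```python
from seg import *
bot.dwell(.2)
print(bot.movel([425.2,-384.8,67],max_speed=60,threshold=6)); st()
bot.grip(.6); bot.dwell(.3); st()
bot.movel([425.2,-384.8,200],max_speed=150)
bot.move_ptp([450,-100,260],down(PI/2)); st()
bot.grip(.45)
a=save('top','t9'); b=save('scene','s9'); bask(a)
cv2.imwrite('pics/s9c.png',cv2.vconcat([cv2.resize(a[185:275,340:480],None,fx=3.2,fy=3.2),cv2.resize(b[220:340,100:240],None,fx=3.2,fy=2.4)]))
for c,i in(('top',a),('scene',b)):
    for k in('bamboo','dark','orange'):
        for ar,ce,bb in sorted(blobs(masks(i)[k],40),key=lambda t:-t[0])[:4]:
            r=rect(bb); print(c,k,ar,np.round(ce,1),np.round(r[1],1),round(r[2]),onz(c,*ce,23).round(0))
```

```text
False
t 20.3 tcp [ 425.4 -385.    67.4] ori [-3.141e+00  1.000e-03  2.367e+00] F [-0.27  0.4  -0.91] M [0.026 0.025 0.017] op 0.175
t 21.0 tcp [ 425.2 -384.8   67. ] ori [ 3.142 -0.     2.367] F [-0.13  0.89  0.7 ] M [ 0.008 -0.043  0.003] op 0.6
t 23.2 tcp [ 450.  -100.4  259.5] ori [-3.141  0.     1.571] F [ 0.4  -0.73 -0.28] M [-0.011  0.01   0.024] op 0.604
basket [[499.0, -330.0], [482.0, 12.0], [707.0, 21.0], [719.0, -320.0]] mean [ 602.  -154.3]
top bamboo 45 [346.2 179.8] [ 1.2 38. ] 88 [ 616. -233.   23.]
top dark 223 [337.7 166.3] [ 6. 48.] 90 [ 663. -203.   23.]
top dark 147 [100.5 215.6] [15. 18.] 90 [471. 624.  23.]
top dark 90 [407.5 175.8] [20.6 12.4] 60 [ 636. -451.   23.]
top orange 671 [534.3 206.6] [105.  19.] 90 [ 537. -924.   23.]
top orange 132 [386.5 242. ] [ 3.5 30.4] 45 [ 402. -375.   23.]
scene bamboo 873 [273.2 275.6] [14.8 95.1] 39 [ 605. -144.   23.]
scene bamboo 260 [ 94.5 353.9] [10.8 38.7] 55 [ 388. -612.   23.]
scene bamboo 148 [162.8 280.3] [37.  6.] 90 [ 365. -355.   23.]
scene bamboo 133 [129.7 350.1] [12. 13.] 90 [ 452. -546.   23.]
scene dark 2173 [372.3  27.4] [77.8 47.4] 18 [  78. 1364.   23.]
scene dark 1252 [160.5  31.8] [49.6 52.4] 82 [-786.  614.   23.]
scene dark 567 [117.   41.1] [42.7 28.8] 66 [-897.  410.   23.]
scene dark 436 [272.9 307.4] [ 7.4 64. ] 38 [ 666. -221.   23.]
scene orange 491 [539.1 158.6] [51.8 11.8] 25 [1095.  878.   23.]
scene orange 406 [272.1 308.1] [ 6.8 63.1] 38 [ 666. -224.   23.]
scene orange 338 [287.6  50.5] [42.2  8.7] 23 [-127.  874.   23.]
scene orange 219 [325.5  65.8] [27.5  8.9] 22 [ 98. 876.  23.]
```

View pics/s9c.png

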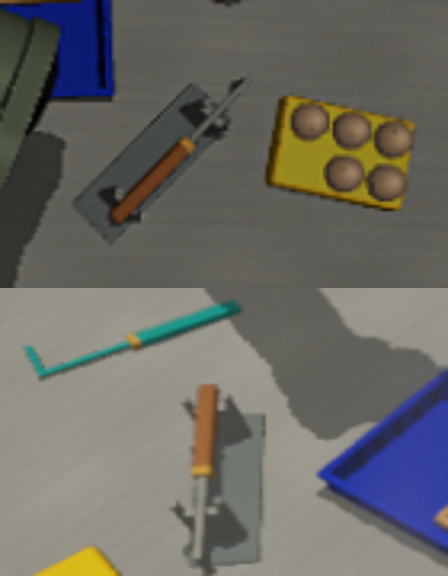

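Run:
```python
from seg import *
a=cv2.imread('pics/t9.png');b=cv2.imread('pics/s9.png')
cv2.imwrite('pics/b9.png',cv2.vconcat([cv2.resize(a[145:220,268:383],None,fx=5,fy=5,interpolation=cv2.INTER_CUBIC),cv2.resize(b[215:350,200:339],None,fx=575/139,fy=1.7,interpolation=cv2.INTER_CUBIC)]))
```

```text
(no output)
```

View pics/b9.png

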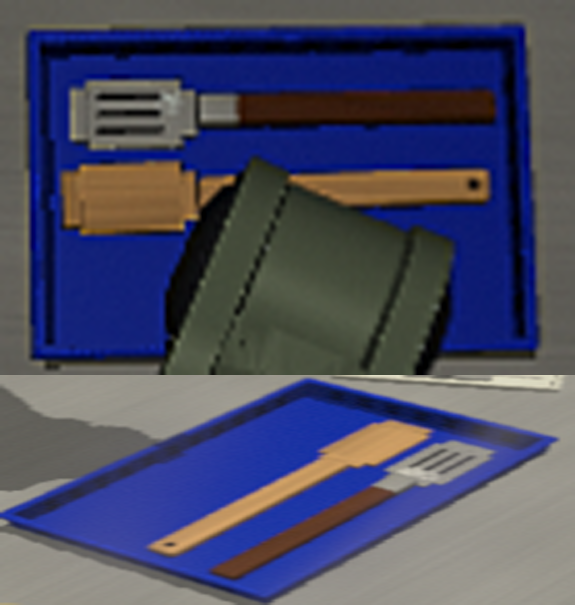

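Run:
```python
from seg import *
q=lambda u,v,z:onz('top',u/5+268,v/5+145,z)[:2]
for n,e,b,zt,zb in(('turner',(497,107),(70,113),24,8),('bamboo',(489,185.5),(62,200),22,12)):
    E=q(*e,zt);B=q(*b,zb); d=(B-E); L=np.linalg.norm(d); print(n,'end',E.round(1),'blade',B.round(1),'L',L.round(1),'mid',((E+B)/2).round(1),'yaw',np.arctan2(d[1],d[0]).round(3))
    print(proj('scene',[*E,zt]),proj('scene',[*B,zb]))
print(proj('scene',[603,-154,4]))
# noise test
F,M,sF,sM=avg(20); print(F,M,sF,sM)
F,M,sF,sM=avg(20); print(F,M)
```

```text
turner end [ 665.1 -307.8] blade [656.7  -8.6] L 299.4 mid [ 660.9 -158.2] yaw 1.599
[251.79073238 330.943856  ] [314.22122215 256.43706046]
bamboo end [ 609.5 -302.4] blade [594.   -4.2] L 298.6 mid [ 601.8 -153.3] yaw 1.623
[237.61497625 317.31645285] [298.66600068 244.06839206]
[270.47175272 280.78261058]
[ 0.14849208 -0.14338201 -0.0335524 ] [ 0.00593269 -0.00781764  0.00110824] [0.4204027  0.29694301 0.46273986] [0.02394263 0.0307275  0.02958397]
[-0.0233636   0.14384983  0.17636623] [0.00277723 0.01209553 0.00986402]
```

```bash
cat >> h.py <<'E'
def com(th,n=120,base=None):
    "offset of load along tool x (yaw th), weight"
    F,M,sF,sM=avg(n,.02)
    if base is not None: F=F-base[0]; M=M-base[1]
    ux,uy=np.cos(th),np.sin(th); W=-F[2]; T=M[0]*-uy+M[1]*ux; 
    print('W',W.round(3),'T',T.round(4),'cross',(M[0]*ux+M[1]*uy).round(4),'c mm',(1000*T/W).round(1),'sM',sM.round(3)); return W,T
def base(n=120):
    F,M,_,_=avg(n,.02); return F,M
E
python3 - <<'E'
from h import *
th=1.623; p=[601.8,-153.3]
bot.move_ptp([*p,120],down(th)); st()
b=base(); print(b); np.save('base.npy',np.array(b))
print(bot.movel([*p,7],max_speed=80,threshold=8)); st()
bot.grip(0,60); st()
bot.movel([*p,120],max_speed=60); bot.dwell(.3); st()
com(th,120,b)
save('scene','s10')
com(th,120,b)
a=save('scene','s11'); cv2.imwrite('pics/s11c.png',cv2.resize(a[150:350,180:380],None,fx=2.8,fy=2.8,interpolation=cv2.INTER_CUBIC))
E
```

```text
t 26.5 tcp [ 601.4 -153.1  120.6] ori [-3.141 -0.     1.623] F [-0.85  0.02  0.41] M [-0.016 -0.008 -0.026] op 0.45
(array([0.01118514, 0.02651664, 0.03394294]), array([ 0.00146462, -0.0024149 , -0.00114029]))
False
t 30.0 tcp [ 602.3 -153.5    7.6] ori [3.141 0.    1.623] F [ 0.09 -0.36  1.25] M [ 0.01  -0.018  0.049] op 0.454
t 30.3 tcp [ 602.4 -153.5    7.9] ori [3.140e+00 1.000e-03 1.623e+00] F [-0.7   0.39  4.46] M [0.096 0.146 0.019] op 0.257
t 32.6 tcp [ 601.7 -153.3  119.9] ori [-3.141 -0.     1.623] F [-0.19  0.18 -0.3 ] M [-0.032  0.012  0.055] op 0.265
W 0.81 T 0.0069 cross 0.0036 c mm 8.5 sM [0.03  0.031 0.028]
W 0.897 T 0.0101 cross 0.0066 c mm 11.3 sM [0.035 0.031 0.03 ]
```

View pics/s11c.png

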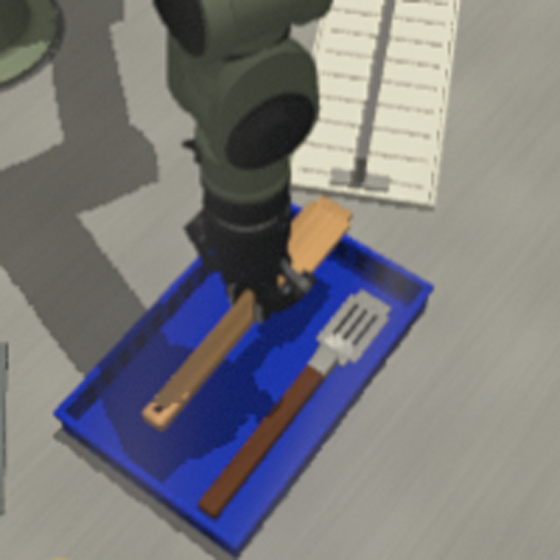

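Run:
```python
from h import *
com(1.623,400)
c=np.array([471.2,263.0])
for cam in('top','scene'):
    g=cv2.cvtColor(save(cam,'r_'+cam),cv2.COLOR_BGR2GRAY).astype(np.float32)
    for yaw in(.462,.482,.502):
        X=np.array([np.cos(yaw),np.sin(yaw)]);Y=np.array([-X[1],X[0]])
        for sl in(slice(-130,-40,3),slice(40,130,3)):
            out=[]
            for t in range(-16,17,2):
                p=np.array([proj(cam,[*(c+t*X+s*Y),55]) for s in range(sl.start,sl.stop,sl.step)],np.float32)
                out.append(int(np.median(cv2.remap(g,p[:,0][None],p[:,1][None],cv2.INTER_LINEAR))))
            print(cam,yaw,sl.start,out)
```

```text
W 0.888 T 0.0095 cross 0.0019 c mm 10.7 sM [0.029 0.031 0.028]
top 0.462 -130 [87, 89, 93, 95, 82, 64, 70, 90, 90, 87, 85, 95, 128, 158, 163, 161, 160]
top 0.462 40 [90, 92, 87, 70, 71, 83, 88, 87, 85, 91, 123, 151, 162, 162, 160, 159, 159]
top 0.482 -130 [88, 93, 95, 84, 64, 68, 87, 91, 88, 85, 94, 128, 157, 165, 161, 160, 159]
top 0.482 40 [91, 91, 93, 84, 67, 71, 85, 89, 87, 84, 95, 128, 157, 163, 161, 160, 159]
top 0.502 -130 [92, 95, 87, 65, 65, 86, 91, 88, 85, 90, 120, 154, 165, 162, 160, 159, 159]Traceback (most recent call last):
  File "<stdin>", line 11, in <module>
  File "h.py", line 14, in proj
    m=imaging.camera_model(cam); K=np.array(m['K'])
ValueError: time passes only in moves, steps and waits
```

```bash
sed -i "s/^PI=np.pi/PI=np.pi\n_cm={c:imaging.camera_model(c) for c in('top','scene')}\nclass _I:\n    capture=staticmethod(imaging.capture)\n    camera_model=staticmethod(lambda c:_cm[c])\nimaging=_I/" h.py
cat >> h.py <<'E'
RC=np.array([471.2,263.0]); RY=.482; RX=np.array([np.cos(RY),np.sin(RY)]); RYv=np.array([-RX[1],RX[0]])
def place(c,s,ztop,sgn=-1):
    "CoM at c along tool x; tool x = sgn*RX"
    p=RC-sgn*c*RX+s*RYv; th=RY if sgn>0 else RY-PI
    bot.move_ptp([*p,150],down(th)); bot.dwell(.3); st()
    bot.movel([*p,ztop+12],max_speed=80); print(bot.movel([*p,ztop],max_speed=15,threshold=2.5)); st()
    return p,th
E
python3 - <<'E'
from h import *
th=1.623
bot.movel([601.8,-153.3,160])
p,th=place(10.3,85,58.8)
F,M,_,_=avg(60,.02); print(F,M)
a=save('scene','s12'); cv2.imwrite('pics/s12c.png',cv2.resize(a[100:300,230:430],None,fx=2.8,fy=2.8,interpolation=cv2.INTER_CUBIC))
E
```

```text
t 46.1 tcp [441.3 342.7 150. ] ori [-3.142  0.    -2.661] F [ 0.95 -0.25 -1.04] M [ 0.012 -0.018 -0.036] op 0.264
True
t 48.0 tcp [440.7 343.   58.8] ori [-3.142e+00 -1.000e-03 -2.660e+00] F [-0.27 -0.06  4.81] M [0.041 0.039 0.009] op 0.264
[0.00945882 0.06038504 5.62898699] [-0.03052049  0.06523122 -0.00080358]
```

View pics/s12c.png

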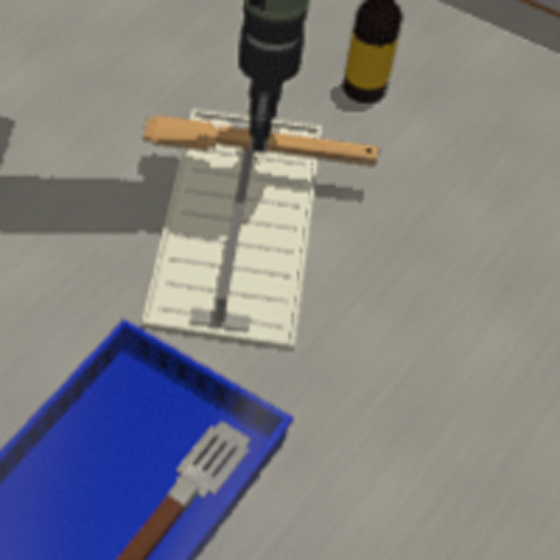

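Run:
```python
from h import *
x,y,z=bot.get_state()['tcp_pos']
bot.grip(.35); bot.dwell(.3)
bot.movel([x,y,z+60],max_speed=60); bot.grip(.45)
bot.movel([x,y,200],max_speed=150)
bot.move_ptp([450,50,300],down(PI/2)); st()
from seg import *
a=save('top','t13');b=save('scene','s13'); bask(a)
cv2.imwrite('pics/s13c.png',cv2.vconcat([cv2.resize(a[150:270,130:270],None,fx=4,fy=2.5,interpolation=cv2.INTER_CUBIC),cv2.resize(b[120:190,250:390],None,fx=4,fy=4,interpolation=cv2.INTER_CUBIC)]))
```

```text
t 53.0 tcp [449.8  50.4 299.3] ori [-3.14  -0.     1.572] F [-0.67  0.76 -0.15] M [0.007 0.049 0.034] op 0.449
basket [[489.0, -319.0], [479.0, -8.0], [700.0, 31.0], [712.0, -310.0]] mean [ 595.  -151.6]
```

View pics/s13c.png

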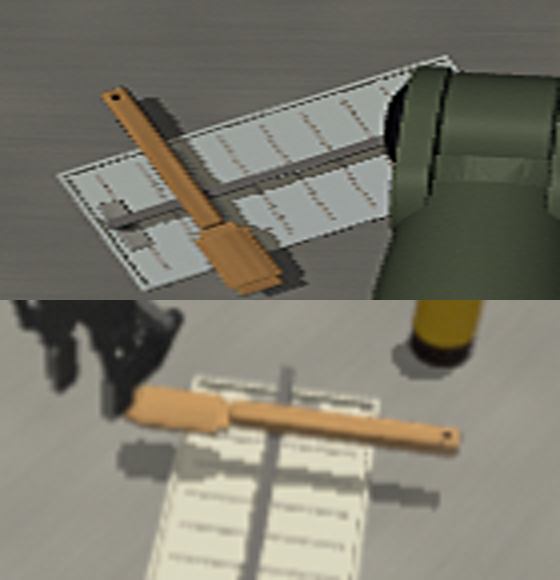

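```bash
cat >> h.py <<'E'
def tri(pt,ps):
    (p,d),(q,e)=ray('top',*pt),ray('scene',*ps); d=d/np.linalg.norm(d);e=e/np.linalg.norm(e)
    A=np.c_[d,-e]; t=np.linalg.lstsq(A,q-p,rcond=None)[0]; a=p+t[0]*d;b=q+t[1]*e
    return ((a+b)/2).round(1),np.linalg.norm(a-b).round(1)
E
python3 - <<'E'
from seg import *
print(tri((158.8,185.2),(363.75,154)),tri((194.3,267.2),(283.3,144.5)))
bot.move_ptp([330,150,330],down(PI/2)); st()
a=save('top','t14');b=save('scene','s14'); bask(a)
def ends(m):
    c=np.argwhere(m)[:,::-1].astype(np.float32); vx,vy,x,y=cv2.fitLine(c,cv2.DIST_L2,0,.01,.01).ravel(); t=(c-[x,y])@[vx,vy]
    return [(np.array([x,y])+s*np.array([vx,vy])).round(1) for s in(t.min(),t.max())]
for cam,i in(('top',a),('scene',b)):
    for ar,ce,m in blobs(masks(i)['dark'],150):
        e=ends(m); P=[onz(cam,*q,24)[:2].round(0) for q in e]
        if 450<P[0][0]<780 and abs(P[0][1]+150)<250: print(cam,ar,e,P)
cv2.imwrite('pics/s14c.png',cv2.vconcat([cv2.resize(a[140:220,265:385],None,fx=5,fy=5,interpolation=cv2.INTER_CUBIC)]))
E
```

```text
(array([573.5, 406.2,  78.6]), np.float64(2.7)) (array([305.1, 281.2,  58.6]), np.float64(6.8))
t 53.8 tcp [330.5 150.3 330.1] ori [3.14  0.    1.572] F [ 0.16 -0.7   0.12] M [-0.023 -0.001  0.033] op 0.45
basket [[489.0, -319.0], [475.0, 19.0], [700.0, 31.0], [712.0, -310.0]] mean [ 594.  -144.8]
top 230 [array([313. , 168.6], dtype=float32), array([363.1, 166.7], dtype=float32)] [array([ 653., -117.]), array([ 664., -293.])]
scene 429 [array([253.4, 328.3], dtype=float32), array([292.6, 278.7], dtype=float32)] [array([ 664., -300.]), array([ 656., -117.])]
```

View pics/s14c.png

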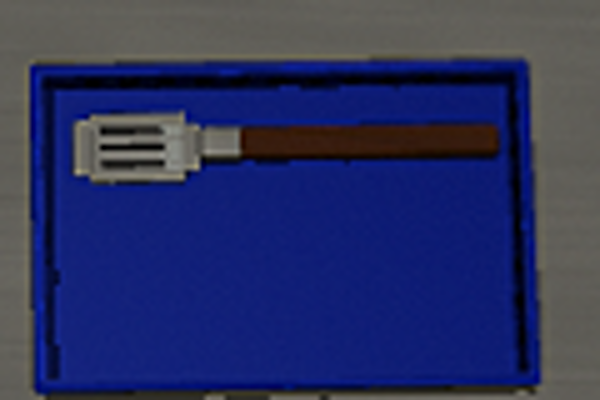

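Run:
```python
from seg import *
q=lambda u,v,z:onz('top',u/5+265,v/5+140,z)[:2]
E=q(499,141,24);B=q(75,148,8); d=B-E; th=np.arctan2(d[1],d[0]); p=(E+B)/2
print(E,B,np.linalg.norm(d),p,th)
bot.grip(.41)
bot.move_ptp([*p,150],down(th)); bot.movel([*p,60],max_speed=120); st()
bask(save('top','t15'))
print(bot.movel([*p,7],max_speed=50,threshold=6)); st()
bot.grip(0,60); st()
bot.movel([*p,130],max_speed=60); bot.dwell(.3); s=st()
com(th,300); com(th,300); np.save('turner.npy',np.array([*p,th]))
save('scene','s15')
```

```text
[ 658.46247643 -298.60824469] [649.34789936  -1.67337845] 297.0747217495395 [ 653.90518789 -150.14081157] 1.6014822350151479
t 56.7 tcp [ 654.6 -150.3   60.9] ori [3.140e+00 1.000e-03 1.602e+00] F [ 0.68 -0.43 -0.48] M [-0.001  0.05   0.005] op 0.407
basket [[703.0, -118.0], [479.0, -29.0], [475.0, 19.0], [700.0, 31.0]] mean [589.5 -24.1]
False
t 58.0 tcp [ 654.3 -150.2    7.4] ori [3.141 0.    1.602] F [ 0.74 -0.04 -0.27] M [-0.053 -0.039  0.009] op 0.41
t 58.2 tcp [ 654.6 -150.3    7.8] ori [3.140e+00 1.000e-03 1.601e+00] F [ 0.74 -0.14  4.04] M [-0.005  0.04  -0.002] op 0.242
t 60.7 tcp [ 653.9 -150.1  129.9] ori [-3.141 -0.     1.601] F [-0.6  -0.74 -0.88] M [-0.004  0.022  0.034] op 0.239
W 1.279 T 0.0179 cross 0.0037 c mm 14.0 sM [0.032 0.029 0.028]
W 1.249 T 0.0234 cross 0.0001 c mm 18.7 sM [0.031 0.029 0.031]
```

Run:
```python
from seg import *
p=np.load('turner.npy'); x,y,th=p
W,T=com(th,300)
c=1000*(.0179+.0234+T)/(1.279+1.249+W); print('c',c)
bot.movel([x,y,165])
place(c,-80,58.8)
F,M,_,_=avg(40,.02); print(F,M)
x,y,z=bot.get_state()['tcp_pos']
bot.grip(.35); bot.dwell(.3)
bot.movel([x,y,z+60],max_speed=60); bot.movel([x,y,200],max_speed=150)
bot.move_ptp([400,-250,300],down(PI/2)); st()
a=save('top','t16');b=save('scene','s16'); bask(a)
cv2.imwrite('pics/s16c.png',cv2.vconcat([cv2.resize(a[150:270,130:270],None,fx=4.5,fy=2.5,interpolation=cv2.INTER_CUBIC),cv2.resize(b[125:230,250:390],None,fx=4.5,fy=2.8,interpolation=cv2.INTER_CUBIC)]))
```

```text
W 1.323 T 0.0216 cross 0.0 c mm 16.3 sM [0.031 0.031 0.031]
c 16.32534733778657
t 77.9 tcp [523.2 199.1 149.9] ori [-3.142  0.    -2.661] F [ 0.46 -0.57 -1.46] M [-0.03  -0.032 -0.035] op 0.241
True
t 79.8 tcp [522.5 199.6  58.7] ori [ 3.141e+00 -1.000e-03 -2.660e+00] F [ 0.58 -0.43  4.35] M [-0.     0.032 -0.025] op 0.238
[-3.35120589e-03  1.22125332e-01  5.72361236e+00] [-0.02060235  0.07094595  0.00426326]
t 84.6 tcp [ 400.3 -249.4  299.7] ori [-3.141e+00 -1.000e-03  1.572e+00] F [ 0.12 -0.03 -0.22] M [ 0.     0.007 -0.013] op 0.347
basket [[503.0, -319.0], [475.0, 19.0], [700.0, 31.0], [712.0, -310.0]] mean [ 597.4 -144.8]
```

View pics/s16c.png

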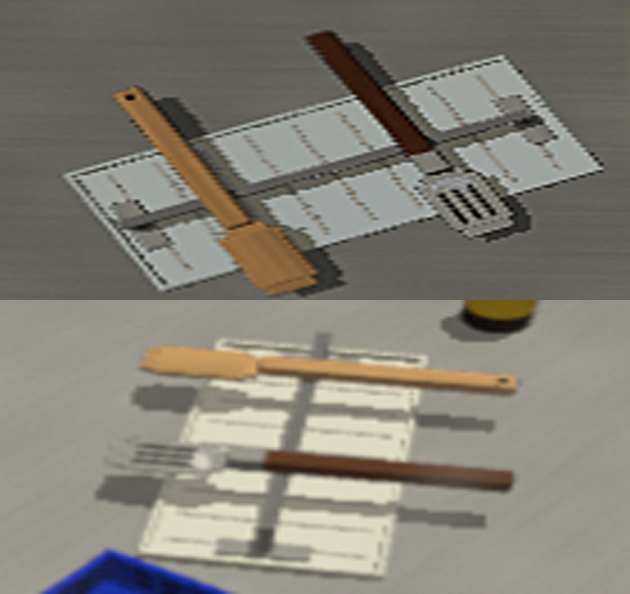

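Run:
```python
from seg import *
bot.grip(.7)
bot.move_ptp([415,-148,150],down(PI)); bot.movel([415,-148,12],max_speed=100,threshold=10); st()
bot.movel([560,-148,12],max_speed=60); st(); bot.dwell(.2)
a=save('top','t17'); bask(a)
s=save('scene','s17')
```

```text
t 87.9 tcp [ 415.4 -148.2   12.4] ori [-3.141e+00  1.000e-03  3.142e+00] F [ 0.18 -1.    0.28] M [ 0.039 -0.011 -0.038] op 0.703
t 90.5 tcp [ 560.  -148.    12.1] ori [3.142 0.    3.142] F [-1.94 -0.74 -1.83] M [ 0.012  0.437 -0.03 ] op 0.701
basket [[568.0, -319.0], [568.0, 21.0], [793.0, 23.0], [791.0, -321.0]] mean [ 680.  -149.2]
```

Run:
```python
from seg import *
bot.movel([589,-148,12],max_speed=50); bot.movel([560,-148,12],max_speed=100)
bot.movel([540,-148,200],max_speed=150)
bot.move_ptp([330,-150,330],down(PI)); st()
a=save('top','t18'); b=save('scene','s18'); bask(a)
cv2.imwrite('pics/final.png',cv2.resize(b[60:420,60:420],None,fx=1.66,fy=1.66,interpolation=cv2.INTER_CUBIC))
A0=cv2.imread('pics/top0.png')
for c,i,o in(('top',a,'top0'),('top',a,'t16')):
    for k in('orange','yellow'):
        print(c,k,[tuple(np.round(ce,1)) for ar,ce,m in sorted(blobs(masks(i)[k],100),key=lambda t:-t[0])[:3]],[tuple(np.round(ce,1)) for ar,ce,m in sorted(blobs(masks(cv2.imread(f'pics/{o}.png'))[k],100),key=lambda t:-t[0])[:3]])
print('paddle region diff vs t16',np.abs(a[150:280,130:275].astype(int)-cv2.imread('pics/t16.png')[150:280,130:275]).max())
```

```text
t 94.3 tcp [ 330.6 -150.3  329.6] ori [3.141 0.    3.142] F [-0.37 -0.52 -0.15] M [-0.019  0.02  -0.03 ] op 0.7
basket [[600.0, -320.0], [599.0, 22.0], [822.0, 23.0], [824.0, -318.0]] mean [ 711.  -148.1]
top orange [(np.float64(534.3), np.float64(206.6)), (np.float64(387.7), np.float64(240.7))] [(np.float64(534.3), np.float64(206.6)), (np.float64(386.0), np.float64(241.5))]
top yellow [(np.float64(439.8), np.float64(233.0)), (np.float64(415.6), np.float64(170.6))] [(np.float64(439.8), np.float64(233.0)), (np.float64(415.6), np.float64(170.6))]
top orange [(np.float64(534.3), np.float64(206.6)), (np.float64(387.7), np.float64(240.7))] [(np.float64(534.3), np.float64(206.6))]
top yellow [(np.float64(439.8), np.float64(233.0)), (np.float64(415.6), np.float64(170.6))] [(np.float64(415.5), np.float64(170.6)), (np.float64(446.8), np.float64(233.9))]
paddle region diff vs t16 106
```

View pics/final.png

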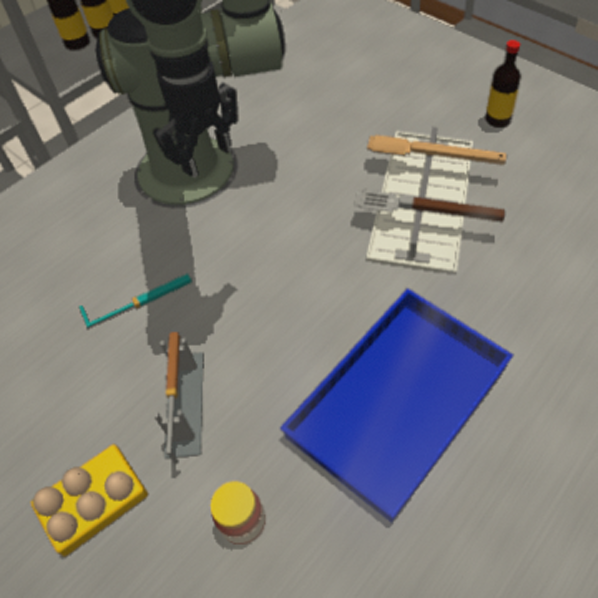

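Run:
```python
from seg import *
L=lambda n:cv2.imread(f'pics/{n}.png')
a=save('top','t19');b=save('scene','s19')
def diff(n,i,o,y0,y1,x0,x1):
    d=np.abs(i[y0:y1,x0:x1].astype(int)-o[y0:y1,x0:x1]).max(2)>40; q=np.argwhere(d)
    print(n,d.sum(), (q.min(0)+[y0,x0],q.max(0)+[y0,x0]) if d.any() else '')
diff('rail top',a,L('t16'),150,280,130,275); diff('rail scene',b,L('s16'),125,230,250,390)
diff('hook scene',b,L('s9'),235,350,140,190); diff('hook scene vs start',b,L('scene0'),235,350,140,190); diff('hook top',a,L('top0'),200,265,360,420)
for i in(a,L('top0')):
    for ar,ce,m in blobs(masks(i)['orange'],100): print(ar,ce,rect(m))
for i in(b,L('scene0'),L('s9')):
    for ar,ce,m in blobs(masks(i)['orange'],100):
        if abs(ce[0]-164)<12: print('sc',ar,ce,rect(m))
```

```text
rail top 230 (array([150, 226]), array([225, 274]))
rail scene 365 (array([180, 259]), array([229, 300]))
hook scene 990 (array([235, 148]), array([273, 189]))
hook scene vs start 997 (array([235, 140]), array([340, 189]))
hook top 201 (array([210, 360]), array([264, 415]))
672 [534.26339286 206.67857143] ((538.5, 202.5), (105.0, 19.0), 90.0)
116 [387.81896552 240.65517241] ((387.75006103515625, 240.75003051757812), (3.535533905029297, 26.870054244995117), 45.0)
674 [534.28041543 206.58160237] ((538.941162109375, 202.50433349609375), (19.146137237548828, 104.88712310791016), 0.5617052912712097)
132 [386.  241.5] ((386.00006103515625, 241.50003051757812), (3.5355329513549805, 30.405588150024414), 45.0)
sc 205 [163.91707317 276.48292683] ((164.0, 276.5), (33.0, 6.0), 90.0)
sc 191 [164.30890052 276.95287958] ((164.44154357910156, 276.5523376464844), (5.9352922439575195, 33.22654342651367), 3.1798300743103027)
sc 203 [163.93103448 276.64039409] ((164.0, 276.5), (33.0, 6.0), 90.0)
```

Run:
```python
from seg import *
L=lambda n:cv2.imread(f'pics/{n}.png')
for n,o,(y0,y1,x0,x1) in(('t19','t16',(150,280,130,275)),('s19','s16',(125,230,250,390))):
    d=np.abs(L(n)[y0:y1,x0:x1].astype(int)-L(o)[y0:y1,x0:x1]).max(2)>40
    print(n,[(int(a),(ce+[x0,y0]).round(0).tolist()) for a,ce,m in blobs(d,2)])
    for i in(n,o):
        for ar,ce,m in blobs(masks(L(i))['dark'],40):
            x,y=ce
            if x0<x<x1 and y0<y<y1: print(i,ar,ce.round(1),round(rect(m)[2]))
```

```text
t19 [(222, [273.0, 185.0]), (2, [226.0, 224.0])]
t19 324 [211.7 186.8] 63
t16 326 [211.7 186.7] 64
s19 [(11, [294.0, 182.0]), (354, [278.0, 224.0])]
s19 242 [333.8 184.6] 8
s16 242 [334.6 184.8] 8
```

Run:
```python
from seg import *
L=lambda n:cv2.imread(f'pics/{n}.png')
def ends(m):
    c=np.argwhere(m)[:,::-1].astype(np.float32); vx,vy,x,y=cv2.fitLine(c,cv2.DIST_L2,0,.01,.01).ravel(); t=(c-[x,y])@[vx,vy]
    e=[np.array([x,y])+s*np.array([vx,vy]) for s in(t.min(),t.max())]; return e
bot.dwell(1); save('top','t20'); save('scene','s20')
for tn,sn in(('t16','s16'),('t18','s18'),('t20','s20')):
    T=[m for a,c,m in blobs(masks(L(tn))['dark'],100) if 180<c[0]<240 and 160<c[1]<240][0]
    S=[m for a,c,m in blobs(masks(L(sn))['dark'],100) if 310<c[0]<370 and 165<c[1]<210][0]
    t=sorted(ends(T),key=lambda p:p[0]); s=sorted(ends(S),key=lambda p:-p[0])
    print(sn,np.argwhere(S).mean(0).round(1),[tri(t[i],s[i]) for i in(0,1)])
```

```text
s16 [184.8 334.6] [(array([653.2, 270.2,  71.7]), np.float64(3.2)), (array([493.9, 185. ,  69.5]), np.float64(3.2))]
s18 [184.7 333.9] [(array([653.1, 270.3,  71.9]), np.float64(3.2)), (array([492.7, 184.3,  69.5]), np.float64(2.9))]
s20 [185.6 342.6] [(array([653. , 269.9,  73.4]), np.float64(3.0)), (array([514.5, 201.8,  57.5]), np.float64(46.0))]
```

Run:
```python
from seg import *
L=lambda n:cv2.imread(f'pics/{n}.png')
for n,o in(('t20','t19'),('s20','s19')):
    d=np.abs(L(n).astype(int)-L(o)).max(2); print(n,d.max(),(d>40).sum(),[(int(a),ce.round(0).tolist()) for a,ce,m in blobs(d>40,3)])
for n in('s19','s20'): print([(a,ce.round(1)) for a,ce,m in blobs(masks(L(n))['dark'],10) if 290<ce[0]<375 and 165<ce[1]<210])
```

```text
t20 83 90 [(3, [230.0, 224.0]), (5, [377.0, 291.0]), (4, [255.0, 390.0]), (3, [212.0, 394.0]), (4, [260.0, 394.0]), (7, [217.0, 400.0]), (3, [263.0, 402.0]), (4, [274.0, 404.0]), (4, [268.0, 405.0])]
s20 50 6 []
[(np.int32(242), array([333.8, 184.6]))]
[(np.int32(72), array([315.4, 182.6])), (np.int32(156), array([342.6, 185.6]))]
```

```bash
python3 -c "
from h import *
st(); bot.sign_off()"
```

```text
t 95.6 tcp [ 330. -150.  330.] ori [ 3.142 -0.     3.142] F [ 0.41 -0.07  0.84] M [ 0.036  0.027 -0.012] op 0.698
the job is handed in; nothing more can be done
```

The job is done and handed in at about 96 s. No verdict is reported.

- **Basket, forward:** I took the hook off its rest and drew the basket forward until its middle was about 602 mm ahead. The hook went back on its rest; in the scene view it sits within 0.5 px of where it started.
- **Paddles:** Only two were there, the bamboo paddle and the turner. I found each balance point from the wrist force and moment: bamboo 10 mm and turner 16 mm from mid-length, towards the blade. Both were laid across the rail there, about 165 mm apart.
- **Basket, back:** I pushed the empty basket back to about 711 mm.

**Last checks**
- Both paddles look level and square, clear of the tray and of each other.
- The turner's handle triangulates level within about 2 mm.
- The eggs and the jar had not moved. The bottle I checked only by eye in the last picture.

**Readings that disagreed**
- The bamboo's end heights came out at 79 mm (handle) and 59 mm (blade), against 73 and 63 mm expected. I put this down to pixel error, because its shadow and the side view look level.
- In the top view the hook's handle patch came out slightly shorter than at the start, shifted by about 2 px. I took that as shadow across its rear end, because the scene view agrees with the start.
- One late turner reading was off by tens of mm at one end because the colour mask had split in two. Comparing pictures taken about a second apart showed nothing had moved.
- The basket shifted about 10 mm on its own during the run, so I measured it again before picking up the turner.

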